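# Find the loaded case by its weight and set it on the check stage

### The arm

A 6-joint arm with a two-finger parallel gripper is mounted at the origin on the work surface. World frame = base frame: x ahead of the robot, y to its left, z up, the work surface at z = 0. Lengths are in m, angles in degrees, forces in N, time in s.
With the tool pointing down it reaches from about 0.375 to 0.9 m from the base axis. Payload 3.1 kg.
Tool frame: the origin (TCP) lies midway between the tips of the shut fingers; the grasp point (between the pads) lies grip_point_offset behind it (grip_point_offset is the distance from the TCP to the grasp point, in m); z points along the fingers, y is the line along which they close (so a half turn about z gives the same grasp; the last joint's range is limited). The gripper opens to 85 mm and grips with 20 to 120 N. Pads are 22 mm wide; open, the fingers measure 114 mm over their backs; the gripper's body (76 mm by 85 mm) begins 54 mm behind the grasp point. The pads swing forward as they close: fully open they stand 13 mm farther back than shut.
Start: joints at [-76.003, 30.224, 82.088, -0, 67.689, -10.227], TCP at [0.256, -0.57, 0.231] pointing down, gripper open.
Joint ranges: [-176.69, 176.69], [-43.24, 126.21], [12.49, 139.97], [-82, 262], [0, 151.66], [-163.58, 163.58]. Speed limits (degrees/s): [159.86, 159.86, 180, 180, 180, 180].

### API

Orientations are given as [roll, pitch, yaw] about the fixed x, y, z axes, in that order (R = Rz(yaw) Ry(pitch) Rx(roll)).
In Python, from workcell import * gives the robot as it stands.
- The arm moves only by the tool drive_tool, never from a script. Its argument "increments" is a list of rows, each a list of 7 numbers: the turn, a rotation vector about the tool's x, y, z in rad, then the shift along the tool's x, y, z in m, then the closure, from -1 (fully open) to 1 (shut). In form: [[wx, wy, wz, x, y, z, claw], ...]. A call has 1 to 10 rows; each row shifts and turns the commanded pose from where the row before left it, along the tool's axes as they then stand; what a row does not reach is not made up. A row lasts 1/12 s, in which the tool goes at most 41.7 mm and 7.16 degrees, less where a joint would pass 70% of its speed; a pose out of reach is approached as far as the arm can. A call with a gripper value outside its range is refused whole. The fingers move at their own pace and stop on an object; the grip force is fixed at half the most. Time passes only in rows, so rows that do not move let the fingers close. It gives the time, the measured TCP pose, the force, the opening and the grip force at its end, in the units of the state.
- observe(): the state, without advancing time (a new reading comes with each control period).
- snapshot(name): name is "scene" or "side" or "wrist"; returns the picture (400x640x3 uint8, red, green, blue); there is no depth.
- get_calibration(name): a dict with "fx", "fy", "cx", "cy" (pixels), "R" (3x3) and "t" (3): a world point X has camera coordinates R X + t; the wrist camera has in their place "hand_eye" (4x4, takes a point from camera to tool coordinates, whose origin is the TCP and whose axes are the flange's). Camera axes: x right, y down, z forward; pixel columns grow to the right and rows downward; lengths in m; the calibration is good to about 2 mm. A picture is of the moment at which its call begins: read the wrist's pose just before it. get_calibration takes no time and is no camera call.
- close_job(): hands the job in; it is judged then, once.
The state is a dict: "time": time; "joint_positions": joint angles; "joint_vel": joint speeds; "joint_efforts": joint torques, N m; "eef_pos": TCP position; "eef_rot": TCP orientation; "wrist_force": force on the tool from outside, world axes, zero at the start; "torque": the same for the moment, N m; "finger_gap": finger opening in m; "grasp_force": force on a finger pad.
Only numpy, scipy, OpenCV 4.12 (cv2) and the standard library are available. Lean on these libraries where they do the work, as an engineer would, in place of code of your own. Each camera call takes 0.05 s, during which the arm holds its last target. There are 200 camera calls.

### The job

One of the three identical sealed cases in the black rack is loaded and clearly heavier than the two empty ones: find it by lifting. Set the heavy case down on the bare bench and let go, to change your grip from its ends to its long sides, then put it flat on the sprung steel plate of the check stage, in the middle between the two upright stops and lengthwise from stop to stop, so that the plate sinks under its weight. Leave the two empty cases lying in the rack, and do not disturb the other things on the bench.

Things in the scene. Friction and masses are not known exactly. Their poses are not given: they have to be found in the camera images.
- case_a: one of three outwardly identical sealed aluminium cases, 64 long (its x) x 36 wide (its y) x 38 high (its z), four small dark screws in the top, all faces flat. Origin: centre of its underside. An empty case weighs 0.18 to 0.25 kg, the loaded one 0.46 to 0.61 kg; which one is loaded changes and cannot be seen
- case_b: one of three outwardly identical sealed aluminium cases, 64 long (its x) x 36 wide (its y) x 38 high (its z), four small dark screws in the top, all faces flat. Origin: centre of its underside. An empty case weighs 0.18 to 0.25 kg, the loaded one 0.46 to 0.61 kg; which one is loaded changes and cannot be seen
- case_c: one of three outwardly identical sealed aluminium cases, 64 long (its x) x 36 wide (its y) x 38 high (its z), four small dark screws in the top, all faces flat. Origin: centre of its underside. An empty case weighs 0.18 to 0.25 kg, the loaded one 0.46 to 0.61 kg; which one is loaded changes and cannot be seen
- rack: rack fixed to the bench: grey floor plate 120 (x) x 170 (y) x 8 thick, with four black ribs 50 long (x), 10 wide, 38 high above the floor, centred at y = -75, -25, 25, 75. The three slots between them, centred at y = -50, 0, 50, are 40 wide and open at both x ends; in each lies a case along x, top flush with the ribs, so only its ends can be gripped. Origin: centre of the underside
- stage: check stage fixed to the bench: white base 130 (x) x 90 (y) x 26 high carrying the sprung plate. Origin: centre of the underside
- stage_mid (a point): centre of the top face of the sprung steel plate, midway between the stops, 44 above the bench when the plate is up; x runs from stop to stop, y across. The plate is 116 (x) x 76 (y) x 8; the two upright stops fixed on it are 12 thick (x), 50 wide (y), 38 high, their inner faces at x = -39 and 39, which leaves 7 at each end of a centred case: no room for fingers
- plate (a joint): how far the sprung plate has sunk, in m: 0 up, 0.008 fully down. It starts to sink at 3.3 N and is fully down at 3.8 N: the loaded case sinks it, an empty one does not
- jar: white jar with a black cap, diameter 44, 60 high, bystander. Origin: centre of the underside
- bush: steel bush, outer diameter 52, bore 24, 22 high, bystander. Origin: centre of the underside
- driver: screwdriver with a black handle, 160 long, lying on the bench, bystander

How it is judged (in metres and radians):
On the way, in this order (a step that is already met when the one before it is completed fails the run):
1. a case is lifted clear of the rack (z of any of case_a, case_b, case_c in the frame of rack above 0.03 m), for 0.1 s.
2. a case has been set down flat on the bench and let go (((height (world z) of case_a below 0.004 m and angle between case_a's own z axis and vertical below 0.06 rad and contact force between case_a and the fingers below 0.1 N) or (height (world z) of case_b below 0.004 m and angle between case_b's own z axis and vertical below 0.06 rad and contact force between case_b and the fingers below 0.1 N) or (height (world z) of case_c below 0.004 m and angle between case_c's own z axis and vertical below 0.06 rad and contact force between case_c and the fingers below 0.1 N))), for 0.1 s.
At the end, for the whole second after the job is handed in: Plate sunk over 6 mm with one case flat and still on it, centred within 4 mm along the line between the stops and 6 mm across, aligned within 0.12 rad; the other two flat on the rack floor in its slots (3 mm in height, 15 mm lengthwise) (value of joint plate above 0.006 m and ((x of case_a in the frame of stage_mid between -0.004 and 0.004 m and y of case_a in the frame of stage_mid between -0.006 and 0.006 m and z of case_a in the frame of stage_mid between -0.003 and 0.003 m and angle between the x axis of case_a and the x axis of stage_mid, either way round below 0.12 rad and angle between each of case_a, case_b, case_c's own z axis and vertical below 0.06 rad and linear speed of case_a below 0.01 m/s and x of case_b in the frame of rack between -0.015 and 0.015 m and y of case_b in the frame of rack between -0.06 and 0.06 m and z of case_b in the frame of rack between 0.005 and 0.011 m and x of case_c in the frame of rack between -0.015 and 0.015 m and y of case_c in the frame of rack between -0.06 and 0.06 m and z of case_c in the frame of rack between 0.005 and 0.011 m) or (x of case_b in the frame of stage_mid between -0.004 and 0.004 m and y of case_b in the frame of stage_mid between -0.006 and 0.006 m and z of case_b in the frame of stage_mid between -0.003 and 0.003 m and angle between the x axis of case_b and the x axis of stage_mid, either way round below 0.12 rad and angle between each of case_b, case_a, case_c's own z axis and vertical below 0.06 rad and linear speed of case_b below 0.01 m/s and x of case_a in the frame of rack between -0.015 and 0.015 m and y of case_a in the frame of rack between -0.06 and 0.06 m and z of case_a in the frame of rack between 0.005 and 0.011 m and x of case_c in the frame of rack between -0.015 and 0.015 m and y of case_c in the frame of rack between -0.06 and 0.06 m and z of case_c in the frame of rack between 0.005 and 0.011 m) or (x of case_c in the frame of stage_mid between -0.004 and 0.004 m and y of case_c in the frame of stage_mid between -0.006 and 0.006 m and z of case_c in the frame of stage_mid between -0.003 and 0.003 m and angle between the x axis of case_c and the x axis of stage_mid, either way round below 0.12 rad and angle between each of case_c, case_a, case_b's own z axis and vertical below 0.06 rad and linear speed of case_c below 0.01 m/s and x of case_a in the frame of rack between -0.015 and 0.015 m and y of case_a in the frame of rack between -0.06 and 0.06 m and z of case_a in the frame of rack between 0.005 and 0.011 m and x of case_b in the frame of rack between -0.015 and 0.015 m and y of case_b in the frame of rack between -0.06 and 0.06 m and z of case_b in the frame of rack between 0.005 and 0.011 m))); the robot touches nothing.
It fails at once if a bystander (jar, bush, screwdriver) is moved by more than 30 mm (distance of any of jar, bush, driver from where it was at the start of the episode above 0.03 m).
It also fails if it takes over 72 s, if anything falls off the work surface, if the arm or the gripper's body presses on something with over 40 N, if the wrist force passes 120 N, or if a joint passes its speed limit or range.

## Working session

There is one attempt and no reset: what is moved stays moved. The work goes in short steps, Python scripts to look and compute and a tool call to move; the robot and the scene stay as the last step left them, time stands still between calls to the robot, and variables do not carry over. Pictures are saved under pics/ and viewed, at most 10 in all, crops included, and the job is handed in when it is done.

Besides the shell and the picture viewer there is one more tool, called after ">>>" as name([rows], argument=value, ...), one row to a line, values as JSON. drive_tool: Moves the arm, as the interface text tells. Its arguments: {"type":"object","properties":{"increments":{"type":"array"}},"required":["increments"]}

```bash
mkdir -p pics; python3 - <<'E'
from workcell import *
import cv2
s=observe(); print(s)
for n in("scene","side"):
    cv2.imwrite(f"pics/{n}0.png",snapshot(n)[:,:,::-1]); 
    c=get_calibration(n); print(n,c)
print(get_calibration("wrist"))
try: print(grip_point_offset)
except Exception as e: print(e)
E
ls
```

```text
{'time': 0.0, 'joint_positions': array([-7.60041691e+01,  3.02773895e+01,  8.21548848e+01, -8.02951732e-05,
        6.76883216e+01, -1.02273958e+01]), 'joint_vel': array([-0.11903931,  0.11512141, -0.05787062,  0.00161723, -0.04112493,
       -0.01975655]), 'joint_efforts': array([ 4.66799565e-05, -4.42353308e+01, -1.78028870e+01, -1.99877095e-04,
        8.24765302e-03,  1.17956282e-05]), 'eef_pos': array([ 0.25628777, -0.56927473,  0.23035884]), 'eef_rot': array([-1.79881307e+02, -2.13393796e-02,  2.42232351e+01]), 'wrist_force': array([ 0.43914841, -0.80279541,  0.19220588]), 'torque': array([-0.01877681,  0.01835984,  0.03231758]), 'grasp_force': 0.0, 'finger_gap': 0.08526782439263127}
scene {'fx': 478.0225816709092, 'fy': 478.0225816709092, 'cx': 323.7758902465524, 'cy': 194.34410122343576, 'R': array([[ 0.89314243,  0.44940793, -0.01814168],
       [ 0.24194517, -0.51405586, -0.82292715],
       [-0.37915583,  0.73060186, -0.56785718]]), 't': array([-0.49089608, -0.07243067,  1.37609558])}
side {'fx': 441.26868029882894, 'fy': 441.26868029882894, 'cx': 308.76084580679026, 'cy': 189.14888273499042, 'R': array([[-0.92150208, -0.38819899, -0.01163844],
       [-0.2593989 ,  0.6375078 , -0.72546263],
       [ 0.28904345, -0.66549632, -0.68816315]]), 't': array([0.47446111, 0.19269838, 1.08964758])}
{'fx': 292.2953323270829, 'fy': 292.2953323270829, 'cx': 318.1415694116802, 'cy': 198.00453100376154, 'hand_eye': array([[-1.35317092e-03, -9.51610784e-01, -3.07302920e-01,
         7.78592291e-02],
       [ 9.99999046e-01, -1.20238671e-03, -6.79998307e-04,
        -3.45101460e-04],
       [ 2.77596775e-04, -3.07303547e-01,  9.51611503e-01,
        -1.44196214e-01],
       [ 0.00000000e+00,  0.00000000e+00,  0.00000000e+00,
         1.00000000e+00]])}
0.0187
pics
```

View pics/scene0.png

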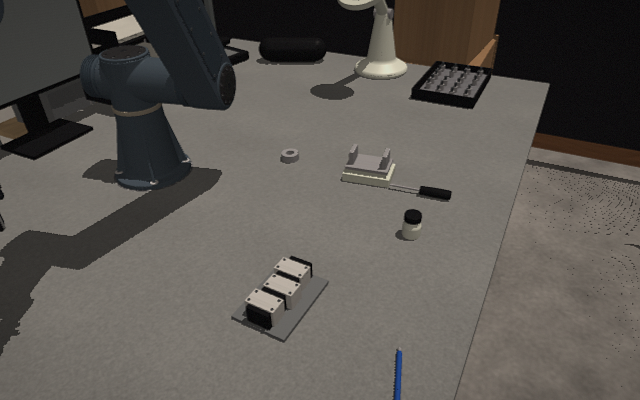

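View pics/side0.png

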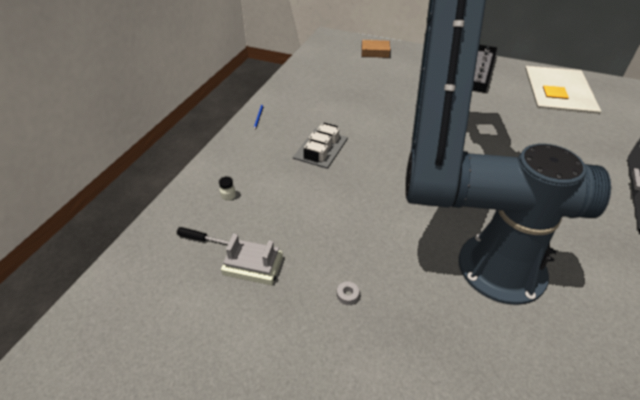

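The scene view shows the rack with case tops at about (265,304), (282,285) and (293,267). The stage is at about (370,170), the bush at (290,156), the jar at (412,225) and the driver at (420,190). The side view agrees.

```bash
cat > h.py <<'E'
from workcell import *
import numpy as np, cv2
from scipy.spatial.transform import Rotation as Ro
def cam(name,s=None):
    c=get_calibration(name); K=np.array([[c['fx'],0,c['cx']],[0,c['fy'],c['cy']],[0,0,1]])
    if name!='wrist': return K,c['R'],c['t']
    T=np.eye(4); T[:3,:3]=Ro.from_euler('xyz',s['eef_rot'],degrees=True).as_matrix(); T[:3,3]=s['eef_pos']
    M=np.linalg.inv(T@c['hand_eye']); return K,M[:3,:3],M[:3,3]
def pix2w(C,uv,z):
    K,R,t=C; d=R.T@np.linalg.inv(K)@np.array([*uv,1]); o=-R.T@t
    return o+d*(z-o[2])/d[2]
def w2pix(C,X):
    K,R,t=C; p=K@(R@np.asarray(X,float)+t); return p[:2]/p[2]
E
python3 - <<'E'
from h import *
np.set_printoptions(precision=4,suppress=True)
C=cam('scene')
for n,uv,z in [('c1',(265,300),.046),('c2',(282,285),.046),('c3',(293,267),.046),('rk',(232,319),.008),('rk',(284,338),.008),('rk',(329,283),.008),
 ('bush',(290,153),.022),('jar',(412,214),.06),('stA',(354,155),.044),('stB',(387,164),.044),('drv0',(391,187),.005),('drv1',(450,193),.01),('base',(343,182),0),('base',(390,187),0)]: print(n,pix2w(C,uv,z))
C=cam('side')
for n,uv,z in [('c1',(331,130),.046),('c3',(316,149),.046),('stA',(233,251),.044),('stB',(268,262),.044),('bush',(348,290),.022),('jar',(226,183),.06),('drv',(180,233),.01)]: print(n,pix2w(C,uv,z))
E
```

```text
c1 [ 0.5892 -0.3208  0.046 ]
c2 [ 0.598  -0.2737  0.046 ]
c3 [ 0.5922 -0.2209  0.046 ]
rk [ 0.5365 -0.3602  0.008 ]
rk [ 0.6478 -0.3553  0.008 ]
rk [ 0.6603 -0.1958  0.008 ]
bush [0.3317 0.2147 0.022 ]
jar [0.7572 0.0331 0.06  ]
stA [0.5205 0.2473 0.044 ]
stB [0.6208 0.2403 0.044 ]
drv0 [0.6512 0.1955 0.005 ]
drv1 [0.8002 0.2265 0.01  ]
base [0.5225 0.1705 0.    ]
base [0.6465 0.2016 0.    ]
c1 [ 0.5704 -0.3197  0.046 ]
c3 [ 0.5782 -0.2094  0.046 ]
stA [0.6162 0.2361 0.044 ]
stB [0.5218 0.2333 0.044 ]
bush [0.3232 0.2204 0.022 ]
jar [0.7474 0.0431 0.06  ]
drv [0.7946 0.2147 0.01  ]
```

>>> drive_tool([
  [0,0,0,0.036,-0.011,0,-1],
  [0,0,0,0.036,-0.011,0,-1],
  [0,0,0,0.036,-0.011,0,-1],
  [0,0,0,0.036,-0.011,0,-1],
  [0,0,0,0.036,-0.011,0,-1],
  [0,0,0,0.036,-0.011,0,-1],
  [0,0,0,0.036,-0.011,0,-1],
  [0,0,0,0.036,-0.011,0,-1],
  [0,0,0,0.036,-0.011,0,-1],
  [0,0,0,0.036,-0.011,0,-1],
])

```text
time: 0.93
eef_pos: [0.5406, -0.3202, 0.2309]
eef_rot: [-179.9, 0.0, 24.2]
wrist_force: [-0.2, -0.4, 1.3]
finger_gap: 0.0854
grasp_force: 0.0
```

>>> drive_tool([
  [0,0,0,0.036,-0.011,0,-1],
  [0,0,0,0.036,-0.011,0,-1],
  [0,0,-0.12,0,0,0,-1],
  [0,0,-0.12,0,0,0,-1],
  [0,0,-0.12,0,0,0,-1],
  [0,0,-0.12,0,0,0,-1],
  [0,0,-0.12,0,0,0,-1],
  [0,0,-0.12,0,0,0,-1],
  [0,0,-0.12,0,0,0,-1],
  [0,0,-0.12,0,0,0,-1],
])

```text
time: 1.77
eef_pos: [0.5959, -0.272, 0.2306]
eef_rot: [-179.9, -0.0, 79.6]
wrist_force: [1.0, -0.1, 0.5]
finger_gap: 0.0855
grasp_force: 0.0
```

>>> drive_tool([
  [0,0,-0.12,0,0,0,-1],
  [0,0,-0.12,0,0,0,-1],
  [0,0,0,0,0,0,-1],
  [0,0,0,0,0,0,-1],
  [0,0,0,0,0,0,-1],
])

```text
time: 2.18
eef_pos: [0.5961, -0.2722, 0.231]
eef_rot: [-180.0, -0.0, 92.8]
wrist_force: [-0.1, 0.4, -0.4]
finger_gap: 0.0852
grasp_force: 0.0
```

```bash
python3 - <<'E'
from h import *
s=observe(); np.save('s1.npy',s,allow_pickle=True)
p=snapshot('wrist')[:,:,::-1]; cv2.imwrite('pics/w1.png',cv2.resize(p,None,fx=1.25,fy=1.25)); cv2.imwrite('pics/w1raw.png',p)
print(s['eef_pos'],s['eef_rot'],s['wrist_force'],s['joint_positions'])
E
```

```text
[ 0.59608777 -0.27217245  0.23098644] [-1.79967561e+02 -2.38090583e-02  9.28327145e+01] [-0.11188854  0.36544792 -0.40151563] [-3.42935346e+01  3.26534012e+01  7.74148749e+01 -6.34282007e-04
  6.99719580e+01 -3.71260383e+01]
```

View pics/w1.png

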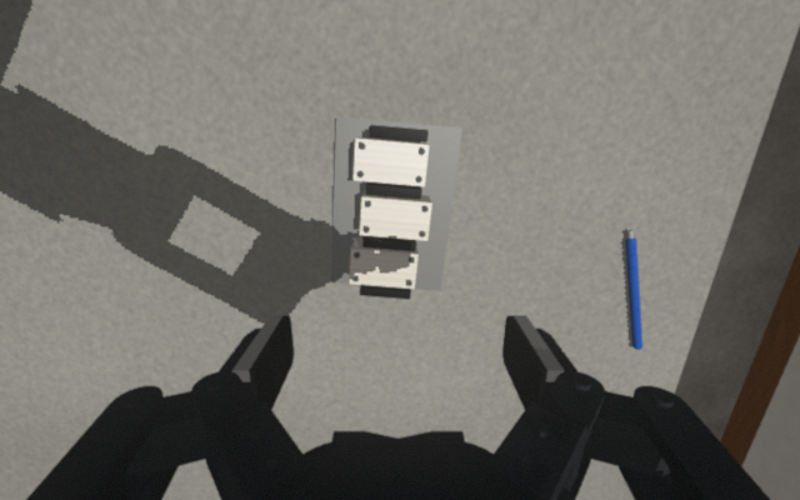

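The wrist view shows the rack from (332,118) to (462,290). Case tops are centred near (391,162), (395,218) and (384,268), and each is shifted differently along its slot. I'll enlarge it to read the screws.

```bash
python3 - <<'E'
import cv2
p=cv2.imread('pics/w1raw.png')[88:240,262:374]
cv2.imwrite('pics/w1c.png',cv2.resize(p,None,fx=3.9,fy=3.9,interpolation=cv2.INTER_CUBIC))
E
```

```text
(no output)
```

View pics/w1c.png

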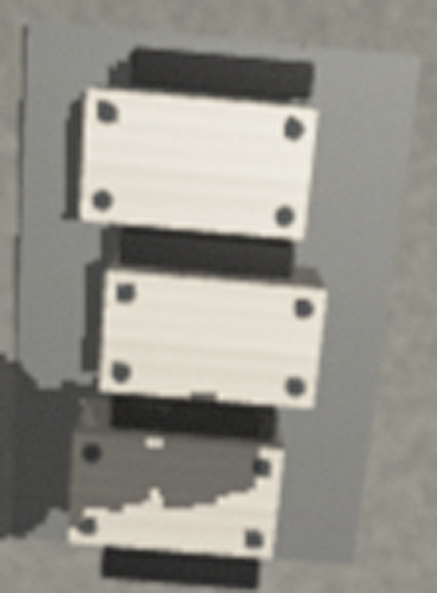

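```bash
python3 - <<'E'
from h import *
np.set_printoptions(precision=4,suppress=True)
s=np.load('s1.npy',allow_pickle=True).item(); C=cam('wrist',s)
f=lambda q,z: pix2w(C,(262+(q[0]+.5)/3.9-.5,88+(q[1]+.5)/3.9-.5),z)
for n,L in dict(top=[(107,111),(293,128),(101,200),(285,216)],mid=[(125,292),(304,308),(120,372),(295,386)],bot=[(91,452),(262,466),(87,526),(254,539)]).items():
    P=np.array([f(q,.046) for q in L]); d=P[1]+P[3]-P[0]-P[2]
    print(n,P.mean(0),'yaw',np.degrees(np.arctan2(d[1],d[0])),np.linalg.norm(d)/2,np.linalg.norm(P[0]-P[2]))
for q in [(26,27),(418,58),(355,562)]: print(f(q,.008))
E
```

```text
top [ 0.5857 -0.2211  0.046 ] yaw -2.2258249869610225 0.05237192504191703 0.024555046056518804
mid [ 0.5921 -0.2716  0.046 ] yaw -2.2018791377700846 0.05254945436382459 0.024239996206157844
bot [ 0.5828 -0.3216  0.046 ] yaw -2.1355073889752396 0.05238434804296101 0.024490874821773916
[ 0.5316 -0.1861  0.008 ]
[ 0.6515 -0.1893  0.008 ]
[ 0.6464 -0.3581  0.008 ]
```

>>> drive_tool([
  [0,0,0.085,0,0,0,-1],
  [0,0,0,0.0005,-0.004,0.03,-1],
  [0,0,0,0,0,0.035,-1],
  [0,0,0,0,0,0.035,-1],
  [0,0,0,0,0,0.03,-1],
  [0,0,0,0,0,0.02,-1],
  [0,0,0,0,0,0.01,-1],
  [0,0,0,0,0,0,-1],
])

```text
time: 2.9
eef_pos: [0.5908, -0.2707, 0.0686]
eef_rot: [-179.7, -0.2, 88.1]
wrist_force: [-0.6, 0.5, -0.4]
finger_gap: 0.0853
grasp_force: 0.0
```

>>> drive_tool([
  [0,0,0,0,0,0.015,-1],
  [0,0,0,0,0,0.015,-1],
  [0,0,0,0,0,0.015,-1],
  [0,0,0,0,0,0.01,-1],
  [0,0,0,0,0,0.006,-1],
  [0,0,0,0,0,0,-1],
  [0,0,0,0,0,0,-1],
])

```text
time: 3.48
eef_pos: [0.5928, -0.272, 0.011]
eef_rot: [179.9, 0.0, 88.1]
wrist_force: [-0.6, -1.1, 0.9]
finger_gap: 0.0857
grasp_force: 0.0
```

>>> drive_tool([
  [0,0,0,0,0,0,1],
  [0,0,0,0,0,0,1],
  [0,0,0,0,0,0,1],
  [0,0,0,0,0,0,1],
  [0,0,0,0,0,0,1],
  [0,0,0,0,0,0,1],
  [0,0,0,0,0,0,1],
  [0,0,0,0,0,0,1],
])

```text
time: 4.15
eef_pos: [0.5933, -0.2723, 0.0117]
eef_rot: [179.9, 0.1, 88.1]
wrist_force: [0.4, -0.1, 6.3]
finger_gap: 0.063
grasp_force: 68.0
```

>>> drive_tool([
  [0,0,0,0,0,-0.004,1],
  [0,0,0,0,0,-0.004,1],
  [0,0,0,0,0,-0.004,1],
  [0,0,0,0,0,0,1],
  [0,0,0,0,0,0,1],
  [0,0,0,0,0,0,1],
])

```text
time: 4.65
eef_pos: [0.592, -0.2715, 0.0221]
eef_rot: [-180.0, -0.0, 88.1]
wrist_force: [0.6, 0.1, -3.2]
finger_gap: 0.0629
grasp_force: 67.3
```

>>> drive_tool([
  [0,0,0,0,0,0,1],
])

```text
time: 4.73
eef_pos: [0.592, -0.2715, 0.022]
eef_rot: [-180.0, -0.0, 88.1]
wrist_force: [-0.1, -0.1, -2.9]
finger_gap: 0.0631
grasp_force: 67.3
```

>>> drive_tool([
  [0,0,0,0,0,0,1],
])

```text
time: 4.82
eef_pos: [0.5921, -0.2715, 0.022]
eef_rot: [-180.0, -0.0, 88.1]
wrist_force: [-0.2, -0.2, -1.7]
finger_gap: 0.0633
grasp_force: 67.3
```

About 2.5 N, so the middle case is empty. I'll put it back and try the top one.

>>> drive_tool([
  [0,0,0,0,0,0.005,1],
  [0,0,0,0,0,0.004,1],
  [0,0,0,0,0,0.002,1],
  [0,0,0,0,0,0,1],
  [0,0,0,0,0,0,-1],
  [0,0,0,0,0,0,-1],
  [0,0,0,0,0,0,-1],
  [0,0,0,0,0,0,-1],
  [0,0,0,0,0,0,-1],
])

```text
time: 5.57
eef_pos: [0.5923, -0.2717, 0.0112]
eef_rot: [180.0, 0.0, 88.1]
wrist_force: [0.5, -0.3, -0.2]
finger_gap: 0.0853
grasp_force: 0.0
```

>>> drive_tool([
  [0,0,0,0,0,-0.01,-1],
  [0,0,0,0,0,-0.02,-1],
  [0,0,0,0,0,-0.025,-1],
  [0,0,0,0,0,0,-1],
  [0,0,0,0.025,-0.004,0,-1],
  [0,0,0,0.025,-0.004,0,-1],
  [0,0,0,0,0,0,-1],
  [0,0,0,0,0,0,-1],
])

```text
time: 6.23
eef_pos: [0.5856, -0.22, 0.0665]
eef_rot: [-180.0, -0.0, 88.2]
wrist_force: [-0.2, 0.2, 0.6]
finger_gap: 0.0853
grasp_force: 0.0
```

>>> drive_tool([
  [0,0,0,0,0,0.015,-1],
  [0,0,0,0,0,0.02,-1],
  [0,0,0,0,0,0.015,-1],
  [0,0,0,0,0,0.005,-1],
  [0,0,0,0,0,0,-1],
  [0,0,0,0,0,0,-1],
])

```text
time: 6.73
eef_pos: [0.5863, -0.2222, 0.0114]
eef_rot: [180.0, 0.0, 88.1]
wrist_force: [0.2, -1.1, -0.1]
finger_gap: 0.085
grasp_force: 0.0
```

>>> drive_tool([
  [0,0,0,0,0,0,1],
  [0,0,0,0,0,0,1],
  [0,0,0,0,0,0,1],
  [0,0,0,0,0,0,1],
  [0,0,0,0,0,0,1],
  [0,0,0,0,0,0,1],
  [0,0,0,0,0,0,1],
  [0,0,0,0,0,0,1],
])

```text
time: 7.4
eef_pos: [0.587, -0.2221, 0.0127]
eef_rot: [179.9, 0.1, 88.1]
wrist_force: [0.2, -0.6, 5.5]
finger_gap: 0.0633
grasp_force: 69.4
```

>>> drive_tool([
  [0,0,0,0,0,-0.004,1],
  [0,0,0,0,0,-0.004,1],
  [0,0,0,0,0,-0.004,1],
  [0,0,0,0,0,0,1],
  [0,0,0,0,0,0,1],
  [0,0,0,0,0,0,1],
])

```text
time: 7.9
eef_pos: [0.5856, -0.2212, 0.0229]
eef_rot: [-180.0, -0.0, 88.1]
wrist_force: [-0.4, -0.7, -5.8]
finger_gap: 0.0631
grasp_force: 68.4
```

>>> drive_tool([
  [0,0,0,0,0,0,1],
])

```text
time: 7.98
eef_pos: [0.5856, -0.2212, 0.0229]
eef_rot: [-180.0, -0.0, 88.1]
wrist_force: [0.0, 0.4, -5.2]
finger_gap: 0.0632
grasp_force: 68.4
```

>>> drive_tool([
  [0,0,0,0,0,0,1],
])

```text
time: 8.07
eef_pos: [0.5857, -0.2213, 0.023]
eef_rot: [-180.0, -0.0, 88.1]
wrist_force: [-0.1, 0.1, -5.0]
finger_gap: 0.0631
grasp_force: 68.4
```

5 N, so the top case is the loaded one. I'll lift it out and set it on the bare bench near (0.59, 0).

>>> drive_tool([
  [0,0,0,0,0,-0.015,1],
  [0,0,0,0,0,-0.025,1],
  [0,0,0,0,0,-0.025,1],
  [0,0,0,0,0,-0.01,1],
  [0,0,0,0,0,0,1],
  [0,0,0,0.02,0,0,1],
  [0,0,0,0.03,0,0,1],
  [0,0,0,0.03,0,0,1],
  [0,0,0,0.03,0,0,1],
  [0,0,0,0.03,0,0,1],
])

```text
time: 8.9
eef_pos: [0.5892, -0.08, 0.0965]
eef_rot: [-179.8, -0.1, 88.1]
wrist_force: [0.2, -0.1, -5.4]
finger_gap: 0.0631
grasp_force: 68.4
```

>>> drive_tool([
  [0,0,0,0.03,0,0,1],
  [0,0,0,0.03,0,0,1],
  [0,0,0,0.02,0,0,1],
  [0,0,0,0,0,0.02,1],
  [0,0,0,0,0,0.025,1],
  [0,0,0,0,0,0.02,1],
  [0,0,0,0,0,0.01,1],
  [0,0,0,0,0,0,1],
  [0,0,0,0,0,0,1],
])

```text
time: 9.65
eef_pos: [0.5925, -0.0016, 0.0223]
eef_rot: [-179.9, -0.0, 88.1]
wrist_force: [0.0, 0.2, -3.8]
finger_gap: 0.0632
grasp_force: 68.7
```

>>> drive_tool([
  [0,0,0,0,0,0.006,1],
  [0,0,0,0,0,0.005,1],
  [0,0,0,0,0,0.004,1],
  [0,0,0,0,0,0.002,1],
  [0,0,0,0,0,0.001,1],
  [0,0,0,0,0,0,1],
  [0,0,0,0,0,0,1],
])

```text
time: 10.23
eef_pos: [0.5934, -0.0016, 0.0055]
eef_rot: [180.0, 0.0, 88.1]
wrist_force: [0.5, 0.5, -5.5]
finger_gap: 0.063
grasp_force: 69.1
```

>>> drive_tool([
  [0,0,0,0,0,0.001,1],
  [0,0,0,0,0,0.001,1],
  [0,0,0,0,0,0,1],
  [0,0,0,0,0,0,1],
])

```text
time: 10.57
eef_pos: [0.5936, -0.0016, 0.0047]
eef_rot: [179.9, 0.0, 88.1]
wrist_force: [-2.4, -0.2, 5.7]
finger_gap: 0.0634
grasp_force: 70.1
```

>>> drive_tool([
  [0,0,0,0,0,0,-1],
  [0,0,0,0,0,0,-1],
  [0,0,0,0,0,0,-1],
  [0,0,0,0,0,0,-1],
  [0,0,0,0,0,0,-1],
  [0,0,0,0,0,-0.01,-1],
  [0,0,0,0,0,-0.03,-1],
  [0,0,0,0,0,-0.035,-1],
  [0,0,0,0,0,-0.035,-1],
  [0,0,0,0,0,-0.035,-1],
])

```text
time: 11.4
eef_pos: [0.5928, -0.0015, 0.1502]
eef_rot: [-180.0, -0.0, 88.1]
wrist_force: [1.1, 0.3, -0.5]
finger_gap: 0.0854
grasp_force: 0.0
```

>>> drive_tool([
  [0,0,0,0.03,0,-0.02,-1],
  [0,0,0,0.03,0,-0.02,-1],
  [0,0,0,0.03,0,-0.02,-1],
  [0,0,0,0.03,0,-0.02,-1],
  [0,0,0,0.03,0,0,-1],
  [0,0,0,0.02,0,0,-1],
  [0,0,0,0,0,0,-1],
  [0,0,0,0,0,0,-1],
  [0,0,0,0,0,0,-1],
])

```text
time: 12.15
eef_pos: [0.5985, 0.1678, 0.2284]
eef_rot: [-180.0, 0.0, 88.1]
wrist_force: [-0.2, -0.4, -0.6]
finger_gap: 0.0849
grasp_force: 0.0
```

```bash
python3 - <<'E'
from h import *
s=observe(); np.save('s2.npy',s,allow_pickle=True)
p=snapshot('wrist')[:,:,::-1]; cv2.imwrite('pics/w2.png',cv2.resize(p,None,fx=1.25,fy=1.25,interpolation=cv2.INTER_CUBIC)); cv2.imwrite('pics/w2raw.png',p)
print(s['time'],s['eef_pos'],s['eef_rot'])
E
```

```text
12.15 [0.59847027 0.16784043 0.22842275] [-1.79980864e+02  3.81814980e-02  8.81222453e+01]
```

View pics/w2.png

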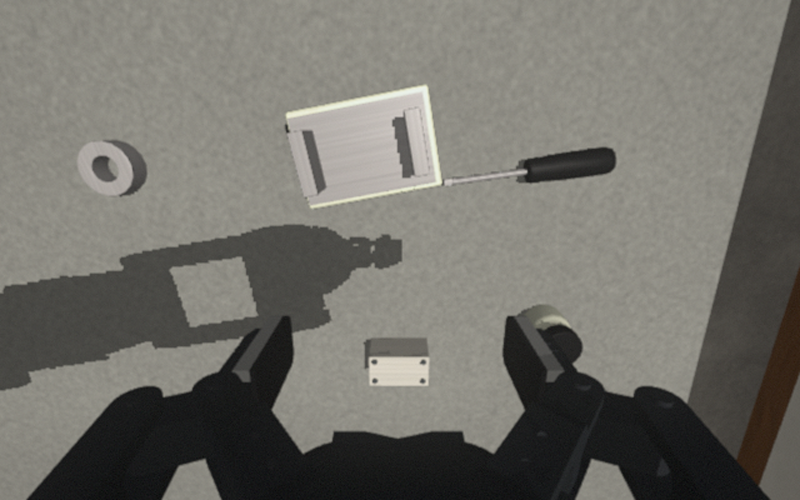

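The wrist view shows the case upright on the bench at (399,370). The stage runs from (287,85) to (441,207), turned about 10°, and the driver's tip is at (443,182), close to it. I'll enlarge the stage.

```bash
python3 - <<'E'
import cv2
p=cv2.imread('pics/w2raw.png')[60:172,222:362]
cv2.imwrite('pics/w2c.png',cv2.resize(p,None,fx=5,fy=5,interpolation=cv2.INTER_CUBIC))
E
```

```text
(no output)
```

View pics/w2c.png

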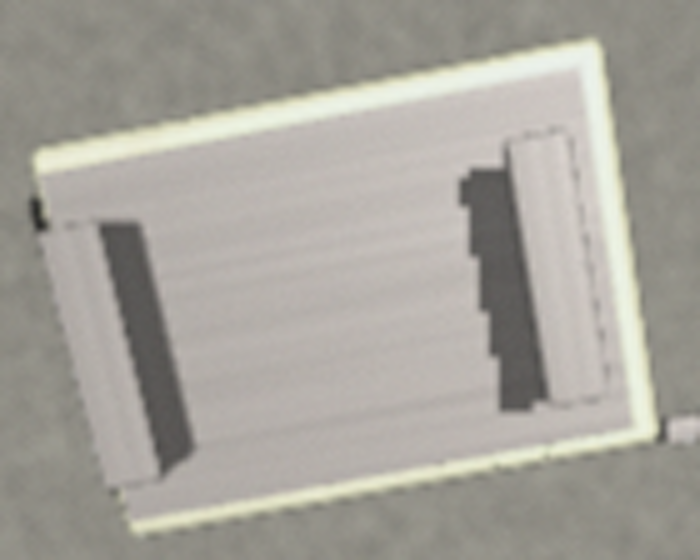

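```bash
python3 - <<'E'
from h import *
np.set_printoptions(precision=4,suppress=True)
s=np.load('s2.npy',allow_pickle=True).item(); C=cam('wrist',s)
f=lambda q,z: pix2w(C,(222+(q[0]+.5)/5-.5,60+(q[1]+.5)/5-.5),z)
B=[f(q,.026) for q in [(37,158),(597,43),(654,432),(135,528)]]; print(np.array(B))
S=[f(q,.082) for q in [(44,232),(97,222),(161,478),(110,488),(507,146),(570,130),(607,398),(550,405)]]; print(np.array(S))
P=[f(q,.044) for q in [(46,176),(580,70),(630,426)]]; print(np.array(P))
n=np.linalg.norm
print('base',n(B[1]-B[0]),n(B[2]-B[1]),np.mean(B,0),'stops',np.mean(S,0),n(S[0]-S[1]),n(S[1]-S[2]),n(S[1]-S[4]))
a=lambda d:np.degrees(np.arctan2(d[1],d[0]))
print('yaw',a(B[1]-B[0]),a(B[2]-B[3]),a(B[1]-B[2])-90,a(S[4]-S[1]),a(S[7]-S[2]),a(S[1]-S[2])-90,a(S[4]-S[7])-90)
g=lambda q,z: pix2w(C,((q[0]+.5)/1.25-.5,(q[1]+.5)/1.25-.5),z)
Q=np.array([g(q,.038) for q in [(374,362),(422,362),(374,380),(422,380)]]);print(Q.mean(0),n(Q[0]-Q[1]),n(Q[0]-Q[2]),a(Q[1]-Q[0]),a(Q[3]-Q[2]))
E
```

```text
[[0.5012 0.263  0.026 ]
 [0.6262 0.2823 0.026 ]
 [0.6387 0.1975 0.026 ]
 [0.514  0.1788 0.026 ]]
[[0.5168 0.2472 0.082 ]
 [0.527  0.2486 0.082 ]
 [0.5342 0.1997 0.082 ]
 [0.5238 0.1981 0.082 ]
 [0.605  0.2594 0.082 ]
 [0.6168 0.2618 0.082 ]
 [0.6233 0.2124 0.082 ]
 [0.612  0.2115 0.082 ]]
[[0.5078 0.2585 0.044 ]
 [0.6212 0.2754 0.044 ]
 [0.6314 0.2016 0.044 ]]
base 0.12645681961992128 0.08565930834110039 [0.57   0.2304 0.026 ] stops [0.5699 0.2298 0.082 ] 0.010355918694019193 0.04941516957965345 0.07869306223312095
yaw 8.780184238831632 8.527932666856277 8.445214575173395 7.913929536156457 8.577231203267502 8.320579807865016 8.369482532078663
[ 0.5918 -0.0017  0.038 ] 0.05141169761892338 0.022962713737989263 -1.9622235615114902 -1.9628878140084571
```

>>> drive_tool([
  [0,0,0,-0.0295,0,0,-1],
  [0,0,0,-0.035,0,0,-1],
  [0,0,0,-0.035,0,0,-1],
  [0,0,0,-0.035,0,0,-1],
  [0,0,0,-0.035,0,0,-1],
  [0,0,-0.121,0,0,0,-1],
  [0,0,-0.121,0,0,0,-1],
  [0,0,-0.121,0,0,0,-1],
  [0,0,-0.121,0,0,0,-1],
  [0,0,-0.121,0,0,0,-1],
])

```text
time: 13.03
eef_pos: [0.5928, -0.003, 0.2281]
eef_rot: [-180.0, -0.0, 123.0]
wrist_force: [-0.1, 0.5, 0.8]
finger_gap: 0.0858
grasp_force: 0.0
```

>>> drive_tool([
  [0,0,-0.121,0,0,0,-1],
  [0,0,-0.121,0,0,0,-1],
  [0,0,-0.121,0,0,0,-1],
  [0,0,-0.121,0,0,0,-1],
  [0,0,-0.121,0,0,0,-1],
  [0,0,-0.121,0,0,0,-1],
  [0,0,-0.121,0,0,0,-1],
  [0,0,-0.12,0,0,0,-1],
  [0,0,0,0,0,0,-1],
  [0,0,0,0,0,0,-1],
])

```text
time: 13.87
eef_pos: [0.5929, -0.0022, 0.2282]
eef_rot: [-180.0, -0.0, 177.9]
wrist_force: [-0.3, -0.2, 0.0]
finger_gap: 0.0853
grasp_force: 0.0
```

>>> drive_tool([
  [0,0,0,0,0,0.03,-1],
  [0,0,0,0,0,0.035,-1],
  [0,0,0,0,0,0.035,-1],
  [0,0,0,0,0,0.03,-1],
  [0,0,0,0,0,0.02,-1],
  [0,0,0,0,0,0.01,-1],
  [0,0,0,0,0,0,-1],
  [0,0,0,0,0,0,-1],
])

```text
time: 14.53
eef_pos: [0.5935, -0.0014, 0.0685]
eef_rot: [-180.0, 0.0, 178.1]
wrist_force: [-0.3, -0.1, 0.9]
finger_gap: 0.0855
grasp_force: 0.0
```

>>> drive_tool([
  [0,0,0,0.001,0,0.02,-1],
  [0,0,0,0,0,0.02,-1],
  [0,0,0,0,0,0.012,-1],
  [0,0,0,0,0,0.008,-1],
  [0,0,0,0,0,0,-1],
  [0,0,0,0,0,0,-1],
])

```text
time: 15.03
eef_pos: [0.5927, -0.0011, 0.0089]
eef_rot: [-180.0, 0.1, 178.2]
wrist_force: [0.2, -0.1, 0.1]
finger_gap: 0.0854
grasp_force: 0.0
```

>>> drive_tool([
  [0,0,0,0,0,0,1],
  [0,0,0,0,0,0,1],
  [0,0,0,0,0,0,1],
  [0,0,0,0,0,0,1],
  [0,0,0,0,0,0,1],
  [0,0,0,0,0,0,1],
  [0,0,0,0,0,0,1],
  [0,0,0,0,0,0,1],
  [0,0,0,0,0,0,1],
  [0,0,0,0,0,0,1],
])

```text
time: 15.87
eef_pos: [0.5927, -0.0009, 0.0091]
eef_rot: [180.0, 0.1, 178.2]
wrist_force: [-0.6, 0.8, 5.3]
finger_gap: 0.0352
grasp_force: 61.9
```

>>> drive_tool([
  [0,0,0,0,0,0,1],
  [0,0,0,0,0,0,1],
])

```text
time: 16.03
eef_pos: [0.5927, -0.0009, 0.0091]
eef_rot: [180.0, 0.1, 178.2]
wrist_force: [-1.0, 1.0, 5.5]
finger_gap: 0.0353
grasp_force: 61.9
```

>>> drive_tool([
  [0,0,0,0,0,-0.01,1],
  [0,0,0,0,0,-0.025,1],
  [0,0,0,0,0,-0.035,1],
  [0,0,0,0,0,-0.035,1],
  [0,0,0,0,0,-0.025,1],
  [0,0,0,0.003,0.02,0,1],
  [0,0,0,0.004,0.03,0,1],
  [0,0,0,0.004,0.03,0,1],
  [0,0,0,0.004,0.03,0,1],
  [0,0,0,0.004,0.03,0,1],
])

```text
time: 16.87
eef_pos: [0.5759, 0.1404, 0.1376]
eef_rot: [-180.0, -0.2, 178.1]
wrist_force: [0.8, 1.1, -5.2]
finger_gap: 0.0353
grasp_force: 62.5
```

>>> drive_tool([
  [0,0,0,0.004,0.03,0,1],
  [0,0,0,0.004,0.03,0,1],
  [0,0,0,0.003,0.03,0,1],
  [0,0,-0.06,0,0,0,1],
  [0,0,-0.07,0,0,0,1],
  [0,0,-0.052,0,0,0,1],
  [0,0,0,0,0,0,1],
  [0,0,0,0,0,0,1],
  [0,0,0,0,0,0,1],
])

```text
time: 17.62
eef_pos: [0.5689, 0.2295, 0.1378]
eef_rot: [-180.0, -0.1, -171.5]
wrist_force: [0.1, 0.3, -5.4]
finger_gap: 0.035
grasp_force: 63.8
```

```bash
python3 - <<'E'
from h import *
s=observe(); np.save('s3.npy',s,allow_pickle=True)
p=snapshot('wrist')[:,:,::-1]; cv2.imwrite('pics/w3raw.png',p); cv2.imwrite('pics/w3.png',cv2.resize(p[80:400,160:480],None,fx=1.87,fy=1.87,interpolation=cv2.INTER_CUBIC))
print(s['time'],s['eef_pos'],s['eef_rot'],s['wrist_force'])
E
```

```text
17.6167 [0.56889715 0.2294782  0.13778759] [-1.79990553e+02 -9.45364465e-02 -1.71471612e+02] [ 0.05790272  0.25429649 -5.41551076]
```

View pics/w3.png

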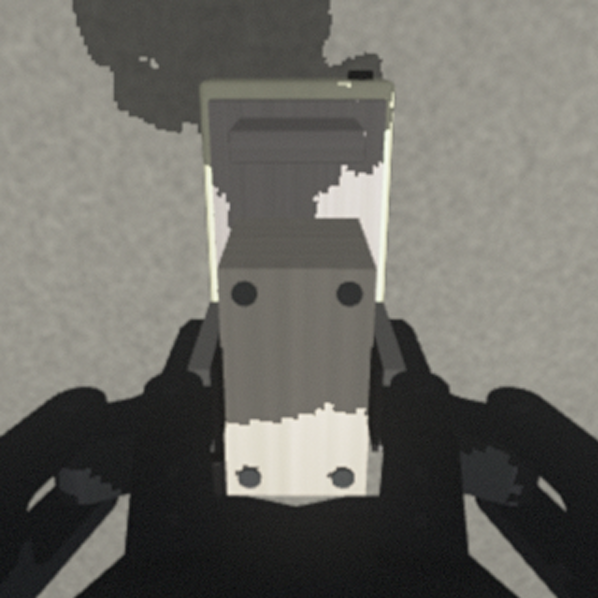

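The wrist view shows the held case: front top edge at row 267, front bottom edge at row 219, screws at (245,294), (349,294), (249,477) and (343,477). The near stop's top face spans about rows 131–163, columns 231–364.

```bash
python3 - <<'E'
from h import *
np.set_printoptions(precision=4,suppress=True)
s=np.load('s3.npy',allow_pickle=True).item(); C=cam('wrist',s)
R=Ro.from_euler('xyz',s['eef_rot'],degrees=True).as_matrix()
f=lambda q,z: R.T@(pix2w(C,(160+(q[0]+.5)/1.87-.5,80+(q[1]+.5)/1.87-.5),z)-s['eef_pos'])
for n,q,z in [('topedge',(297,267),.1667),('botedge',(297,219),.1287),('s',(245,294),.1667),('s',(349,294),.1667),('s',(249,477),.1667),('s',(343,477),.1667),
 ('stop_out',(231,131),.082),('stop_out',(364,131),.082),('stop_in',(231,163),.082),('stop_in',(364,163),.082),('base',(202,82),.026),('base',(394,82),.026),('plate',(209,99),.044),('plate',(388,99),.044),('stopbase_o',(297,117),.044)]: print(n,f(q,z))
E
```

```text
topedge [ 0.0317  0.0002 -0.0289]
botedge [0.031  0.0003 0.0091]
s [ 0.0249 -0.0118 -0.0289]
s [ 0.0249  0.0123 -0.0289]
s [-0.0276 -0.0124 -0.029 ]
s [-0.0276  0.0122 -0.029 ]
stop_out [ 0.0498 -0.0237  0.0559]
stop_out [0.0498 0.0249 0.0559]
stop_in [ 0.038  -0.0242  0.0559]
stop_in [0.0379 0.0253 0.0558]
base [ 0.0636 -0.0427  0.1119]
base [0.0635 0.0446 0.1119]
plate [ 0.0577 -0.0371  0.0939]
plate [0.0576 0.0393 0.0939]
stopbase_o [0.0501 0.0005 0.0939]
```

Case and stage centres agree within about 1 mm. Lowering.

>>> drive_tool([
  [0,0,0,0,0.0005,0.01,1],
  [0,0,0,0,0,0.02,1],
  [0,0,0,0,0,0.02,1],
  [0,0,0,0,0,0.015,1],
  [0,0,0,0,0,0.01,1],
  [0,0,0,0,0,0.005,1],
  [0,0,0,0,0,0,1],
  [0,0,0,0,0,0,1],
])

```text
time: 18.33
eef_pos: [0.5699, 0.2303, 0.0584]
eef_rot: [180.0, 0.0, -171.4]
wrist_force: [-0.7, -0.1, -4.9]
finger_gap: 0.0353
grasp_force: 63.8
```

>>> drive_tool([
  [0,0,0,0,0,0.003,1],
  [0,0,0,0,0,0.003,1],
  [0,0,0,0,0,0.003,1],
  [0,0,0,0,0,0.002,1],
  [0,0,0,0,0,0.001,1],
  [0,0,0,0,0,0,1],
  [0,0,0,0,0,0,1],
])

```text
time: 18.92
eef_pos: [0.5706, 0.2305, 0.0469]
eef_rot: [180.0, 0.1, -171.4]
wrist_force: [2.2, 0.8, -1.7]
finger_gap: 0.0352
grasp_force: 64.3
```

>>> drive_tool([
  [0,0,0,0.001,0,-0.006,1],
  [0,0,0,0.0005,0,-0.004,1],
  [0,0,0,0,0,0,1],
  [0,0,0,0,0,0.004,1],
  [0,0,0,0,0,0.004,1],
  [0,0,0,0,0,0.002,1],
  [0,0,0,0,0,0.001,1],
  [0,0,0,0,0,0,1],
  [0,0,0,0,0,0,1],
])

```text
time: 19.67
eef_pos: [0.5676, 0.2301, 0.0452]
eef_rot: [180.0, -0.0, -171.4]
wrist_force: [-0.2, -0.4, -1.1]
finger_gap: 0.035
grasp_force: 64.5
```

>>> drive_tool([
  [0,0,0,0,0,0,-1],
  [0,0,0,0,0,0,-1],
  [0,0,0,0,0,0,-1],
  [0,0,0,0,0,0,-1],
  [0,0,0,0,0,0,-1],
  [0,0,0,0,0,0,-1],
  [0,0,0,0,0,0,-1],
  [0,0,0,0,0,0,-1],
  [0,0,0,0,0,-0.01,-1],
  [0,0,0,0,0,-0.02,-1],
])

```text
time: 20.5
eef_pos: [0.566, 0.2296, 0.0738]
eef_rot: [-180.0, -0.3, -171.4]
wrist_force: [-0.3, 0.2, -0.1]
finger_gap: 0.0856
grasp_force: 0.0
```

>>> drive_tool([
  [0,0,0,0,0,-0.03,-1],
  [0,0,0,0,0,-0.03,-1],
  [0,0,0,0,0,-0.03,-1],
  [0,0,0,0,0,-0.03,-1],
  [0,0,0,0,0,-0.03,-1],
  [0,0,0,0,0,0,-1],
  [0,0,0,0,0,0,-1],
  [0,0,0,0,0,0,-1],
])

```text
time: 21.17
eef_pos: [0.5674, 0.23, 0.2255]
eef_rot: [-180.0, -0.0, -171.4]
wrist_force: [-0.9, -0.5, -0.4]
finger_gap: 0.0856
grasp_force: 0.0
```

```bash
python3 - <<'E'
from h import *
s=observe(); np.save('s4.npy',s,allow_pickle=True)
p=snapshot('wrist')[:,:,::-1]; cv2.imwrite('pics/w4.png',cv2.resize(p[60:260,230:430],None,fx=3,fy=3,interpolation=cv2.INTER_CUBIC))
print(s['time'],s['eef_pos'],s['eef_rot'],s['wrist_force'])
E
```

```text
21.1667 [0.56737287 0.22997933 0.2254888 ] [-1.79998995e+02 -2.13959295e-02 -1.71391693e+02] [-0.88329427 -0.53459317 -0.44097332]
```

View pics/w4.png

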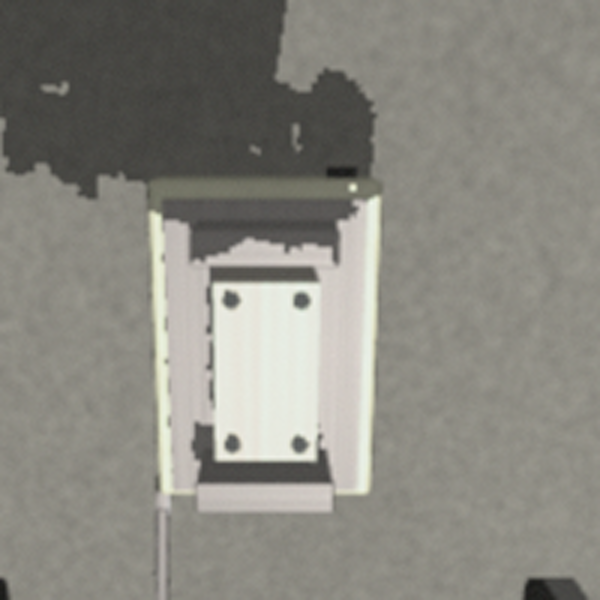

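The wrist view shows the case lying between the stops, screws at (231,300), (302,300), (233,443) and (300,443). The lower stop's top face spans rows 484–511, columns 198–333, and the base corners are at (150,182), (381,182), (370,494) and (163,494).

```bash
python3 - <<'E'
from h import *
np.set_printoptions(precision=4,suppress=True)
s=np.load('s4.npy',allow_pickle=True).item(); C=cam('wrist',s)
R=Ro.from_euler('xyz',s['eef_rot'],degrees=True).as_matrix()
f=lambda q,z: R.T@(pix2w(C,(230+(q[0]+.5)/3-.5,60+(q[1]+.5)/3-.5),z)-s['eef_pos'])
for zz in(.074,.082):
  S=np.array([f(q,zz) for q in [(231,300),(302,300),(233,443),(300,443)]]); print('case',zz,S.mean(0)[:2],'len',S[0]-S[2],S[1]-S[0])
  L=[f(q,zz) for q in [(198,484),(333,484),(198,511),(333,511)]]; print('stop in/out -> centre',L[0][0]+.039,L[2][0]+.051,(L[0]+L[1])[1]/2,L[1][1]-L[0][1])
B=np.array([f(q,.026) for q in [(150,182),(381,182),(370,494),(163,494)]]); print('base',B,B.mean(0))
E
```

```text
case 0.074 [-0.0005  0.0004] len [ 0.0516 -0.      0.    ] [-0.      0.0241 -0.    ]
stop in/out -> centre -0.0031477941572924037 -0.0018504002924122492 3.343174280515983e-05 0.04910680589429087
case 0.082 [0.0017 0.0004] len [ 0.0502 -0.      0.    ] [-0.      0.0235 -0.    ]
stop in/out -> centre 0.00015937240037699335 0.0017463069980824808 3.347699374411754e-05 0.04777830511739238
base [[ 0.0616 -0.0436  0.1995]
 [ 0.0615  0.044   0.1995]
 [-0.0667  0.0444  0.1995]
 [-0.0665 -0.0435  0.1995]] [-0.0025  0.0003  0.1995]
```

The case is about 1.5–2 mm off centre lengthwise, inside the 4 mm limit. The plate is down, and the case is square to the stage and released. Handing in.

```bash
python3 -c "
from workcell import *
print(close_job())"
```

```text
the job is handed in; nothing more can be done
None
```

I found the heavy case by lifting (about 5 N, against about 2.5 N for the middle one; the third was not lifted), set it down on the bench, regripped it by its long sides and left it on the sunk plate, roughly 2 mm off centre lengthwise; the job is handed in, but no verdict came back.

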